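Put three mixed-up lab vessels back on their stations

ROBOT

A 6-joint arm with a two-finger parallel gripper is mounted at the origin on the work surface. World frame = base frame: x ahead of the robot, y to its left, z up, the work surface at z = 0. Lengths are in m, angles in rad, forces in N, time in s.
With the tool pointing down it reaches from about 0.375 to 0.9 m from the base axis. Payload 3.1 kg.
Tool frame: the origin (TCP) lies between the finger pads; the fingertips stand 17 mm ahead of it and the grasp point (between the pads) lies 2 mm behind it (robot.nose_length is the distance from the TCP to the fingertips, in m); z points along the fingers, y is the line along which they close (so a half turn about z gives the same grasp; the last joint's range is limited). The gripper opens to 87 mm and grips with 3 to 60 N. Pads are 19 mm wide; open, the fingers measure 117 mm over their backs; the gripper's body (75 mm by 190 mm) begins 51 mm behind the grasp point.
Start: joints at [-1.341, 0.527, 1.433, -0, 1.181, -0.178], TCP at [0.248, -0.574, 0.217] pointing down, gripper open.
Joint ranges: [-3.08, 3.08], [-0.75, 2.2], [0.22, 2.44], [-1.43, 4.57], [0, 2.65], [-2.85, 2.85]. Speed limits (rad/s): [2.79, 2.79, 3.14, 3.14, 3.14, 3.14].

INTERFACE

Orientations are given as a unit quaternion [x, y, z, w].
In Python, from rig import robot, cams gives the robot as it stands.
- The arm moves only by the shell command python3 -m pendant 'ROWS' [FORCE]. ROWS is JSON, a list of rows, each an object with "jaw": the opening, from 0 (shut) to 1 (fully open); "linear": the shift along the tool's x, y, z in cm, a list of three; "twist": the turn about the tool's z in degrees. A call has 1 to 12 rows; each row shifts and turns the commanded pose from where the row before left it, along the tool's axes as they then stand; what a row does not reach is not made up. A row lasts 1/12 s, in which the tool goes at most 41.7 mm and 7.16 degrees, less where a joint would pass 70% of its speed; a pose out of reach is approached as far as the arm can. A call is refused whole if a number of a shift passes 4.17 or a number of a turn 7.16, either way. A call with a gripper value outside its range is refused whole. The fingers move at their own pace and stop on an object; FORCE is the grip in N (left out, the last holds). Time passes only in rows, so rows that do not move let the fingers close. It gives the time, the measured TCP pose, the force, the opening and the grip force at its end, in the units of the state.
- robot.get_obs(): the state, without advancing time (a new reading comes with each control period).
- cams.camera(name): name is "scene" or "top" or "wrist"; returns a dict with "color" (400x640x3 uint8, blue, green, red), "depth" (400x640 float32, m along the optical axis (not along the pixel's ray), 0 where there is no reading), "fov_y" (degrees; the focal length in pixels is half the picture's height over the tangent of half this angle, whatever the lens; pixels are square), "cx", "cy" (the principal point, pixels), "view" (4x4, takes a point from world to camera coordinates). Camera axes: x right, y down, z forward; pixel columns grow to the right and rows downward; lengths in m; the calibration is good to about 2 mm. A picture is of the moment at which its call begins.
- robot.hand_in(): hands the job in; it is judged then, once.
The state is a dict: "time": time; "q": joint angles; "joint_velocities": joint speeds; "joint_torque": joint torques, N m; "position": TCP position; "tool_rot": TCP orientation; "ft_force": force on the tool from outside, world axes, zero at the start; "moment": the same for the moment, N m; "grip_width": finger opening in m; "grip_force": force on a finger pad.
Only numpy, scipy, OpenCV 4.12 (cv2) and the standard library are available. Lean on these libraries where they do the work, as an engineer would, in place of code of your own. Each camera call takes 0.05 s, during which the arm holds its last target. There are 200 camera calls.

TASK

The three vessels on the bench have been mixed up: stand the blue-capped bottle in the middle of the square dark grey spill tray, the stoppered conical flask in the middle of the stirrer's plate, and the steel beaker in the middle of the balance's pan, all upright and let go. Each station takes one vessel at a time, so first park one of them on the cork mat; never stand or lay a vessel on the bare bench, and set each down gently rather than dropping it. Leave the stack of dishes, the yellow tip box and the timer where they are.

Things in the scene. Friction and masses are not known exactly. Their poses are not given: they have to be found in the camera images.
- bottle: Small round glass bottle with a blue screw cap and a white paper band: body 56 mm across up to 58 mm, shoulder narrowing to a 34 mm neck at 72 mm, cap 40 mm across from 80 to 106 mm (its top). About 0.2 kg. Origin: centre of the underside, z up. At the start it stands upright on the stirrer. The larger blue-capped bottles at the back of the bench are not part of the job.
- flask: Conical glass flask with a black rubber stopper fixed in it: base 66 mm across, cone narrowing to a 26 mm neck at 68 mm, stopper 30 mm across from 94 to 118 mm (its top). About 0.14 kg. Origin: centre of the underside, z up. At the start it stands upright on the balance pan.
- beaker: Open straight-sided steel beaker, 50 mm across, 75 mm high, wall 3 mm, no handle. About 0.12 kg. Origin: centre of the underside, z up. At the start it stands upright in the spill tray.
- tray: Fixed square dark grey plastic spill tray, 120 x 120 mm, floor 6 mm above the bench, rim 4 mm thick and 14 mm high. Place of the bottle. Origin: under the centre of the floor, at bench height; x and y along its sides, z up.
- stirrer: Fixed white magnetic stirrer, 120 x 120 mm, two grey knobs on a black strip at the front (-x side); flat square white plate 104 x 104 mm, its surface 45 mm above the bench. Place of the flask. Origin: under the centre of the plate, at bench height, z up.
- balance: Fixed dark grey balance, 120 mm wide (y), from 86 mm in front (-x, where its green display is) to 60 mm behind the origin, housing 34 mm high; round flat steel pan 98 mm across, its surface 45 mm above the bench. Place of the beaker. Origin: under the centre of the pan, at bench height, z up. The pan does not move.
- mat: Fixed round cork mat, 110 mm across, 10 mm thick, empty at the start: the parking place. Origin: centre of the underside, at bench height.
- dishes: Loose stack of three clear round dishes stuck together, 62 mm across, 42 mm high, a bystander. Origin: centre of the underside.
- tipbox: Loose closed yellow box of pipette tips, 62 x 77 mm, 46 mm high, a bystander. Origin: centre of the underside.
- timer: Loose flat white timer, 60 x 60 mm, 19 mm high, with a green display, a bystander. Origin: centre of the underside.
Mind the look-alikes: they are no part of the job. What is shaped like the flask but red is not meant.

How it is judged:
On the way, in this order (a step that is already met when the one before it is completed fails the run):
1. one vessel is parked upright on the cork mat and let go (((horizontal distance between bottle and mat below 0.045 m and z of bottle in the frame of mat between 0.005 and 0.015 m and angle between bottle's own z axis and vertical below 0.12 rad and contact force between bottle and the fingers below 0.05 N and linear speed of bottle below 0.03 m/s) or (horizontal distance between flask and mat below 0.045 m and z of flask in the frame of mat between 0.005 and 0.015 m and angle between flask's own z axis and vertical below 0.12 rad and contact force between flask and the fingers below 0.05 N and linear speed of flask below 0.03 m/s) or (horizontal distance between beaker and mat below 0.045 m and z of beaker in the frame of mat between 0.005 and 0.015 m and angle between beaker's own z axis and vertical below 0.12 rad and contact force between beaker and the fingers below 0.05 N and linear speed of beaker below 0.03 m/s))), for 0.2 s.
2. a first vessel stands on its own station, let go (((horizontal distance between bottle and tray below 0.015 m and z of bottle in the frame of tray between 0.001 and 0.011 m and angle between bottle's own z axis and vertical below 0.12 rad and contact force between bottle and the fingers below 0.05 N and linear speed of bottle below 0.03 m/s) or (horizontal distance between flask and stirrer below 0.015 m and z of flask in the frame of stirrer between 0.04 and 0.05 m and angle between flask's own z axis and vertical below 0.12 rad and contact force between flask and the fingers below 0.05 N and linear speed of flask below 0.03 m/s) or (horizontal distance between beaker and balance below 0.015 m and z of beaker in the frame of balance between 0.04 and 0.05 m and angle between beaker's own z axis and vertical below 0.12 rad and contact force between beaker and the fingers below 0.05 N and linear speed of beaker below 0.03 m/s))), for 0.2 s.
3. two vessels stand on their own stations, let go ((((horizontal distance between bottle and tray below 0.015 m and z of bottle in the frame of tray between 0.001 and 0.011 m and angle between bottle's own z axis and vertical below 0.12 rad and contact force between bottle and the fingers below 0.05 N and linear speed of bottle below 0.03 m/s) and (horizontal distance between flask and stirrer below 0.015 m and z of flask in the frame of stirrer between 0.04 and 0.05 m and angle between flask's own z axis and vertical below 0.12 rad and contact force between flask and the fingers below 0.05 N and linear speed of flask below 0.03 m/s)) or ((horizontal distance between bottle and tray below 0.015 m and z of bottle in the frame of tray between 0.001 and 0.011 m and angle between bottle's own z axis and vertical below 0.12 rad and contact force between bottle and the fingers below 0.05 N and linear speed of bottle below 0.03 m/s) and (horizontal distance between beaker and balance below 0.015 m and z of beaker in the frame of balance between 0.04 and 0.05 m and angle between beaker's own z axis and vertical below 0.12 rad and contact force between beaker and the fingers below 0.05 N and linear speed of beaker below 0.03 m/s)) or ((horizontal distance between flask and stirrer below 0.015 m and z of flask in the frame of stirrer between 0.04 and 0.05 m and angle between flask's own z axis and vertical below 0.12 rad and contact force between flask and the fingers below 0.05 N and linear speed of flask below 0.03 m/s) and (horizontal distance between beaker and balance below 0.015 m and z of beaker in the frame of balance between 0.04 and 0.05 m and angle between beaker's own z axis and vertical below 0.12 rad and contact force between beaker and the fingers below 0.05 N and linear speed of beaker below 0.03 m/s)))), for 0.2 s.
At the end, for the whole second after the job is handed in: The bottle stands in the spill tray, the flask on the stirrer plate and the beaker on the balance pan, each upright (within 0.12 rad), within 15 mm of the middle, on the surface (5 mm), let go and at rest (horizontal distance between bottle and tray below 0.015 m and z of bottle in the frame of tray between 0.001 and 0.011 m and angle between each of bottle, flask, beaker's own z axis and vertical below 0.12 rad and contact force between each of bottle, flask, beaker and the fingers below 0.05 N and linear speed of each of bottle, flask, beaker below 0.03 m/s and horizontal distance between flask and stirrer below 0.015 m and z of flask in the frame of stirrer between 0.04 and 0.05 m and horizontal distance between beaker and balance below 0.015 m and z of beaker in the frame of balance between 0.04 and 0.05 m); the robot touches nothing.
It fails at once if a vessel touches down on the bare bench or falls over (height (world z) of any of bottle, flask, beaker below 0.0025 m or angle between any of bottle, flask, beaker's own z axis and vertical above 0.8 rad).
It fails at once if a vessel is dropped (falls freely by more than about 20 mm) ((linear speed of bottle above 0.6 m/s and contact force between bottle and the fingers below 0.02 N) or (linear speed of flask above 0.6 m/s and contact force between flask and the fingers below 0.02 N) or (linear speed of beaker above 0.6 m/s and contact force between beaker and the fingers below 0.02 N)).
It fails at once if the dishes, the tip box or the timer is shoved more than 25 mm or tipped (distance of any of dishes, tipbox, timer from where it was at the start of the episode above 0.025 m or angle between any of dishes, tipbox, timer's own z axis and vertical above 0.4 rad).
It also fails if it takes over 115 s, if anything falls off the work surface, if the arm or the gripper's body presses on something with over 40 N, if the wrist force passes 120 N, or if a joint passes its speed limit or range.

## Working session

There is one attempt and no reset: what is moved stays moved. The work goes in short steps, Python scripts to look and compute and a shell command to move; the robot and the scene stay as the last step left them, time stands still between calls to the robot, and variables do not carry over. Pictures are saved under pics/ and viewed, at most 14 in all, crops included, and the job is handed in when it is done.

```bash
mkdir -p pics
cat > h.py <<'E'
import numpy as np, cv2
from rig import robot, cams
def shot(n,f):
    c=cams.camera(n); cv2.imwrite('pics/'+f+'.png',c['color']); np.savez('pics/'+f+'.npz',**c); return c
def pts(c):
    d=c['depth']; h,w=d.shape; f=h/2/np.tan(np.radians(c['fov_y'])/2)
    v,u=np.mgrid[:h,:w]; P=np.stack([(u-c['cx'])/f*d,(v-c['cy'])/f*d,d,np.ones_like(d)],-1)
    return (P@np.linalg.inv(c['view']).T)[...,:3]
E
python3 - <<'E'
from h import *
for n in ('top','scene'):
    c=shot(n,n+'0'); print(n,c['fov_y'],c['cx'],c['cy'],np.linalg.inv(c['view']).round(3).tolist())
o=robot.get_obs(); print(o)
E
```

```text
top 56.53836724936219 325.4368302154916 201.95918704295698 [[-0.001, -0.997, 0.078, 0.491], [-0.999, 0.003, 0.032, -0.014], [-0.033, -0.078, -0.996, 1.023], [0.0, 0.0, 0.0, 1.0]]
scene 43.66016101566 327.2095193404555 201.5466009974943 [[0.371, 0.752, -0.545, 1.121], [0.928, -0.306, 0.21, -0.203], [-0.009, -0.584, -0.812, 0.854], [0.0, 0.0, 0.0, 1.0]]
{'time': 0.1, 'q': array([-1.34154547e+00,  5.28365980e-01,  1.43379300e+00,  2.33978512e-05,
        1.18142173e+00, -1.78499924e-01]), 'joint_velocities': array([-0.00154067, -0.00069842, -0.00060224, -0.00063651,  0.0015258 ,
       -0.00074969]), 'joint_torque': array([-1.03836705e-04, -4.40988278e+01, -1.77150625e+01,  6.35474827e-02,
        5.33472793e-02, -4.40249812e-05]), 'position': array([ 0.24771605, -0.57306677,  0.21626796]), 'tool_rot': array([ 9.79289716e-01,  2.02461511e-01, -1.44059023e-05, -9.93982610e-04]), 'ft_force': array([-0.11766151, -0.78225805, -0.49995513]), 'moment': array([ 0.05092257,  0.04040275, -0.00030643]), 'grip_force': 0.0, 'grip_width': 0.08713584216704198}
```

View pics/top0.png

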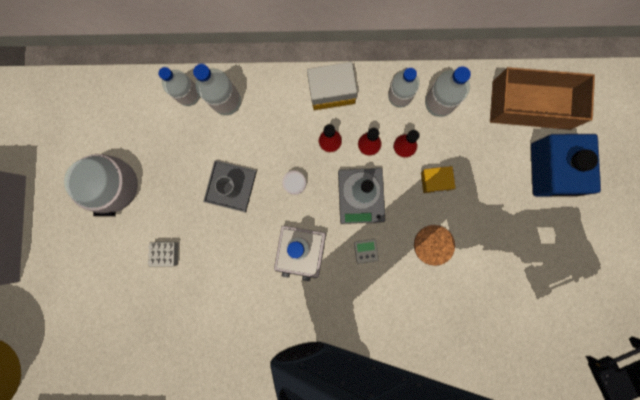

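View pics/scene0.png

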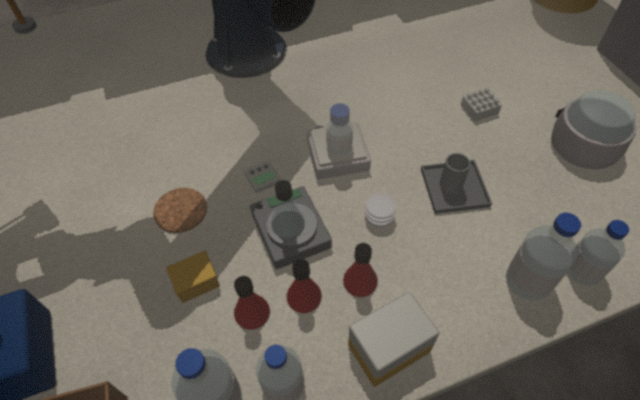

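The top view looks down with +x up and +y to the left. It shows:

| Item | Pixel position |
|---|---|
| Tray (beaker at 223,186) | (231,186) |
| Stirrer with bottle | (300,250) |
| Balance with flask | (362,195) |
| Mat | (435,245) |
| Dishes | (294,181) |
| Timer | (366,250) |
| Tip box | (438,179) |

The scene view agrees with this. The red flasks are decoys.

```bash
cat >> h.py <<'E'
def ray(c,u,v,z):
    f=200/np.tan(np.radians(c['fov_y'])/2); T=np.linalg.inv(c['view'])
    d=T[:3,:3]@[(u-c['cx'])/f,(v-c['cy'])/f,1]; return T[:3,3]+d*(z-T[2,3])/d[2]
def zrep(P,box,zlo,zhi):
    "points in xy box with height in range: count, median z, minAreaRect centre/size/angle (mm,deg)"
    x,y,z=P[...,0],P[...,1],P[...,2]
    m=(x>box[0])&(x<box[1])&(y>box[2])&(y<box[3])&(z>zlo)&(z<zhi)
    if m.sum()<5: return m.sum()
    q=(P[m][:,:2]*1000).astype(np.float32); r=cv2.minAreaRect(q); e=cv2.minEnclosingCircle(q)
    return m.sum(),round(float(np.median(z[m])),4),[np.round(a,1) for a in r],[np.round(a,1) for a in e]
E
python3 - <<'E'
from h import *
c=dict(np.load('pics/top0.npz')); s=dict(np.load('pics/scene0.npz')); 
for n,k in (('top',c),('scene',s)):
    P=pts(k); print(n)
    a=ray(c,435,245,.01); print('mat guess',a)
    for nm,(u,v),zz,r,lo,hi in [('mat',(435,245),.01,.08,.006,.02),('balpan',(362,190),.045,.08,.041,.050),('stirplate',(301,249),.045,.08,.040,.050),('tray floor',(231,186),.006,.08,.003,.02),('cap',(296,249),.15,.04,.145,.16),('stopper',(367,186),.163,.04,.155,.17),('beaker',(224,184),.08,.05,.075,.09),('bk wall',(224,184),.08,.05,.03,.09)]:
        g=ray(c,u,v,zz); print(nm,g.round(3),zrep(P,(g[0]-r,g[0]+r,g[1]-r,g[1]+r),lo,hi))
hsv=cv2.cvtColor(c['color'],cv2.COLOR_BGR2HSV)
def blob(lo,hi,box,z,nm):
    m=cv2.inRange(hsv,np.array(lo),np.array(hi)); k=np.zeros_like(m); k[box[1]:box[3],box[0]:box[2]]=m[box[1]:box[3],box[0]:box[2]]
    cs,_=cv2.findContours(k,cv2.RETR_EXTERNAL,cv2.CHAIN_APPROX_NONE); b=max(cs,key=cv2.contourArea)
    r=cv2.minAreaRect(b); print(nm,r,cv2.minEnclosingCircle(b),ray(c,*r[0],z).round(4))
blob((5,80,60),(22,255,255),(405,215,465,275),.01,'mat')
blob((95,120,50),(125,255,255),(280,230,315,265),.151,'cap')
blob((0,0,0),(180,255,60),(355,174,380,197),.163,'stopper')
blob((0,0,0),(180,255,125),(195,150,265,220),.014,'tray')
blob((0,0,150),(180,60,255),(268,215,332,285),.045,'stir')
E
python3 - <<'E'
import cv2
i=cv2.imread('pics/top0.png')[140:300,190:480]
cv2.imwrite('pics/crop0.png',cv2.resize(i,(798,440),interpolation=cv2.INTER_CUBIC))
E
```

```text
top
mat guess [ 0.45311659 -0.27503376  0.01      ]
mat [ 0.453 -0.275  0.01 ] (np.int64(1319), 0.0104, [array([ 444. , -274.8]), array([130.1, 112.5]), np.float64(18.0)], [array([ 448.8, -284.4]), np.float64(72.9)])
balpan [ 0.598 -0.079  0.045] (np.int64(580), 0.0454, [array([587. , -75.8]), array([ 94.9, 118.9]), np.float64(89.2)], [array([587.6, -72.3]), np.float64(61.2)])
stirplate [0.444 0.082 0.045] (np.int64(1205), 0.0455, [array([439.6,  86.9]), array([115.7, 116.7]), np.float64(80.2)], [array([437.1,  87.4]), np.float64(77.9)])
tray floor [0.615 0.281 0.006] (np.int64(1726), 0.0074, [array([616.1, 281.3]), array([158.7, 156.8]), np.float64(89.6)], [array([617.3, 280.4]), np.float64(105.8)])
cap [0.449 0.083 0.15 ] (np.int64(226), 0.1514, [array([448.9,  85.7]), array([37.6, 37.2]), np.float64(89.4)], [array([448.7,  86. ]), np.float64(19.6)])
stopper [ 0.595 -0.082  0.163] (np.int64(133), 0.1635, [array([597. , -82.6]), array([28. , 28.3]), np.float64(87.0)], [array([597.4, -83. ]), np.float64(14.8)])
beaker [0.612 0.278 0.08 ] (np.int64(87), 0.0811, [array([608.8, 277.4]),
[... 1516 characters left out ...]
52.5]), np.float64(29.0)], [array([611.9, 278.5]), np.float64(27.1)])
mat ((434.5, 244.5), (41.0, 41.0), 0.0) ((434.19873046875, 244.48019409179688), 21.074121475219727) [ 0.4544 -0.2737  0.01  ]
cap ((295.0, 249.5), (15.0, 16.0), 90.0) ((295.1153869628906, 249.11538696289062), 8.163554191589355) [0.4477 0.0855 0.151 ]
stopper ((367.0, 185.5), (13.0, 12.0), 90.0) ((366.796875, 185.4375), 6.804155349731445) [ 0.5959 -0.0825  0.163 ]
tray ((230.0882568359375, 185.14706420898438), (44.3840217590332, 43.89894104003906), 14.03624439239502) ((230.0, 185.0), 30.52877426147461) [0.6168 0.2816 0.014 ]
stir ((299.5, 249.5), (69.0, 63.0), 90.0) ((299.5, 249.5), 46.71733474731445) [0.4425 0.0858 0.045 ]
```

View pics/crop0.png

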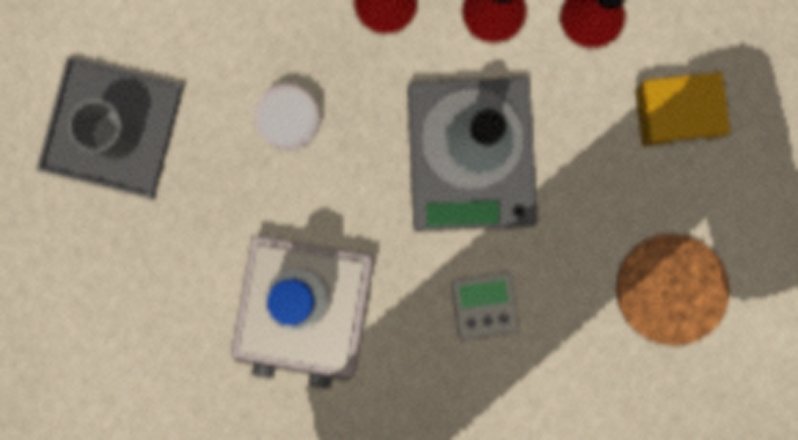

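The crop shows the beaker left of the tray centre, the flask up and right of the pan centre, and the bottle left of the plate centre. All heights and sizes match the given values. The plan is flask to mat, beaker to balance, bottle to tray, then flask to stirrer. First I approach above the flask with the tool aligned to the world axes.

```bash
python3 -m pendant '[{"jaw":1,"linear":[0,0,0],"twist":5.84},{"jaw":1,"linear":[0,0,0],"twist":5.84},{"jaw":1,"linear":[0,0,0],"twist":5.84},{"jaw":1,"linear":[0,0,0],"twist":5.84},{"jaw":1,"linear":[1,-1.4,0],"twist":0},{"jaw":1,"linear":[1.75,-2.45,0],"twist":0},{"jaw":1,"linear":[1.75,-2.45,0],"twist":0},{"jaw":1,"linear":[1.75,-2.45,0],"twist":0},{"jaw":1,"linear":[1.75,-2.45,0],"twist":0},{"jaw":1,"linear":[1.75,-2.45,0],"twist":0},{"jaw":1,"linear":[1.75,-2.45,0],"twist":0},{"jaw":1,"linear":[1.75,-2.45,0],"twist":0}]' 15
python3 -m pendant '[{"jaw":1,"linear":[1.75,-2.45,0],"twist":0},{"jaw":1,"linear":[1.75,-2.45,0],"twist":0},{"jaw":1,"linear":[1.75,-2.45,0],"twist":0},{"jaw":1,"linear":[1.75,-2.45,0],"twist":0},{"jaw":1,"linear":[1.75,-2.45,0],"twist":0},{"jaw":1,"linear":[1.75,-2.45,0],"twist":0},{"jaw":1,"linear":[1.75,-2.45,0],"twist":0},{"jaw":1,"linear":[1.5,-2.1,0],"twist":0},{"jaw":1,"linear":[1,-1.4,0],"twist":0},{"jaw":1,"linear":[0,0,0],"twist":0}]'
```

```text
time: 1.1
position: [0.3811, -0.3854, 0.2169]
tool_rot: [1.0, 0.001, -0.0, -0.001]
ft_force: [-0.5, -0.9, 0.8]
grip_width: 0.087
grip_force: 0.0
time: 1.93
position: [0.5289, -0.1774, 0.2169]
tool_rot: [1.0, 0.003, 0.0, -0.001]
ft_force: [0.7, -0.4, 0.2]
grip_width: 0.0871
grip_force: 0.0
```

```bash
python3 -m pendant '[{"jaw":1,"linear":[1.8,-2.5,0],"twist":0},{"jaw":1,"linear":[1.8,-2.5,0],"twist":0},{"jaw":1,"linear":[1.8,-2.5,0],"twist":0},{"jaw":1,"linear":[1.5,-1.9,0],"twist":0},{"jaw":1,"linear":[0,0,0],"twist":0},{"jaw":1,"linear":[0,0,0],"twist":0}]'
python3 - <<'E'
from h import *
w=shot('wrist','w0'); P=pts(w); print(robot.get_obs()['position'],zrep(P,(.55,.65,-.13,-.03),.155,.17)); 
t=shot('top','top1'); print(zrep(pts(t),(.57,.63,-.12,-.05),.155,.17))
E
```

```text
time: 2.43
position: [0.5964, -0.0866, 0.2167]
tool_rot: [1.0, 0.002, -0.001, 0.0]
ft_force: [-0.3, -0.5, 0.3]
grip_width: 0.0866
grip_force: 0.0
[ 0.59590731 -0.08740122  0.21673148] (np.int64(1459), 0.1625, [array([597.4, -84.4]), array([29.3, 29.1]), np.float64(35.7)], [array([597.1, -84.5]), np.float64(15.0)])
(np.int64(5), 0.1627, [array([587.7, -84.6]), array([9. , 0.2]), np.float64(87.7)], [array([587.6, -84.6]), np.float64(4.5)])
```

View pics/w0.png

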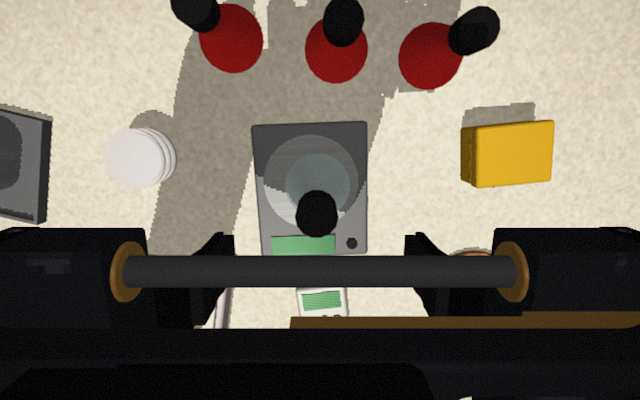

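The wrist view shows the black stopper at (317,213), between the fingers. Its depth puts it at (0.597, -0.0845), which matches the other views. I descend and grip.

```bash
python3 -m pendant '[{"jaw":1,"linear":[0.1,-0.25,1],"twist":0},{"jaw":1,"linear":[0,0,1.5],"twist":0},{"jaw":1,"linear":[0,0,1.5],"twist":0},{"jaw":1,"linear":[0,0,1.5],"twist":0},{"jaw":1,"linear":[0,0,1.2],"twist":0},{"jaw":0,"linear":[0,0,0],"twist":0},{"jaw":0,"linear":[0,0,0],"twist":0},{"jaw":0,"linear":[0,0,0],"twist":0},{"jaw":0,"linear":[0,0,0],"twist":0},{"jaw":0,"linear":[0,0,0],"twist":0},{"jaw":0,"linear":[0,0,0],"twist":0},{"jaw":0,"linear":[0,0,0],"twist":0}]' 15
python3 -m pendant '[{"jaw":0,"linear":[0,0,0],"twist":0},{"jaw":0,"linear":[0,0,0],"twist":0}]'
```

```text
time: 3.53
position: [0.5981, -0.0852, 0.1507]
tool_rot: [1.0, 0.0, 0.001, 0.0]
ft_force: [-0.6, -0.1, 0.1]
grip_width: 0.0484
grip_force: 0.0
time: 3.7
position: [0.5979, -0.0851, 0.1503]
tool_rot: [1.0, 0.0, 0.0, 0.0]
ft_force: [-0.1, 0.9, -0.3]
grip_width: 0.035
grip_force: 0.0
```

```bash
python3 -m pendant '[{"jaw":0,"linear":[0,0,0],"twist":0},{"jaw":0,"linear":[0,0,0],"twist":0},{"jaw":0,"linear":[0,0,0],"twist":0},{"jaw":0,"linear":[0,0,-0.3],"twist":0},{"jaw":0,"linear":[0,0,-0.7],"twist":0},{"jaw":0,"linear":[0,0,-1],"twist":0},{"jaw":0,"linear":[0,0,-1],"twist":0},{"jaw":0,"linear":[0,0,-0.5],"twist":0},{"jaw":0,"linear":[0,0,0],"twist":0}]'
```

```text
time: 4.45
position: [0.5992, -0.0856, 0.1874]
tool_rot: [1.0, 0.0, 0.002, 0.001]
ft_force: [0.3, -0.1, -2.0]
grip_width: 0.0283
grip_force: 15.0
```

```bash
python3 -m pendant '[{"jaw":0,"linear":[-0.5,0.65,0],"twist":0},{"jaw":0,"linear":[-1,1.3,0],"twist":0},{"jaw":0,"linear":[-1.6,2.1,0],"twist":0},{"jaw":0,"linear":[-1.6,2.1,0],"twist":0},{"jaw":0,"linear":[-1.6,2.1,0],"twist":0},{"jaw":0,"linear":[-1.6,2.1,0],"twist":0},{"jaw":0,"linear":[-1.6,2.1,0],"twist":0},{"jaw":0,"linear":[-1.6,2.1,0],"twist":0},{"jaw":0,"linear":[-1.6,2.1,0],"twist":0},{"jaw":0,"linear":[-1.1,1.4,0],"twist":0},{"jaw":0,"linear":[-0.5,0.7,0],"twist":0},{"jaw":0,"linear":[0,0,0],"twist":0}]'
python3 -m pendant '[{"jaw":0,"linear":[0,0,0.5],"twist":0},{"jaw":0,"linear":[0,0,1],"twist":0},{"jaw":0,"linear":[0,0,1.2],"twist":0},{"jaw":0,"linear":[0,0,1.2],"twist":0},{"jaw":0,"linear":[0,0,1],"twist":0},{"jaw":0,"linear":[0,0,0.5],"twist":0},{"jaw":0,"linear":[0,0,0],"twist":0},{"jaw":0,"linear":[0,0,0],"twist":0}]'
```

```text
time: 5.45
position: [0.4535, -0.2742, 0.1849]
tool_rot: [1.0, -0.001, -0.0, -0.0]
ft_force: [-0.6, -0.4, -2.6]
grip_width: 0.0281
grip_force: 15.0
time: 6.12
position: [0.455, -0.2722, 0.1307]
tool_rot: [1.0, 0.0, -0.0, -0.0]
ft_force: [0.0, 0.4, -1.9]
grip_width: 0.0283
grip_force: 15.0
```

```bash
python3 -m pendant '[{"jaw":0,"linear":[0,0,0.5],"twist":0},{"jaw":0,"linear":[0,0,0.5],"twist":0},{"jaw":0,"linear":[0,0,0.2],"twist":0},{"jaw":0,"linear":[0,0,0.15],"twist":0},{"jaw":0,"linear":[0,0,0],"twist":0},{"jaw":0,"linear":[0,0,0],"twist":0}]'
python3 -m pendant '[{"jaw":0,"linear":[0,0,0.15],"twist":0},{"jaw":0,"linear":[0,0,0],"twist":0}]'
```

```text
time: 6.62
position: [0.4548, -0.2728, 0.1177]
tool_rot: [1.0, -0.0, 0.0, 0.0]
ft_force: [-0.2, -0.8, -1.8]
grip_width: 0.0283
grip_force: 15.0
time: 6.78
position: [0.4549, -0.2728, 0.1161]
tool_rot: [1.0, 0.0, 0.0, 0.0]
ft_force: [-0.1, 0.7, -1.2]
grip_width: 0.028
grip_force: 15.0
```

```bash
python3 -m pendant '[{"jaw":0,"linear":[0,0,0.1],"twist":0},{"jaw":0,"linear":[0,0,0],"twist":0}]'
python3 -m pendant '[{"jaw":0,"linear":[0,0,0.1],"twist":0},{"jaw":0,"linear":[0,0,0],"twist":0}]'
```

```text
time: 6.95
position: [0.4549, -0.2727, 0.1152]
tool_rot: [1.0, 0.0, 0.0, 0.0]
ft_force: [0.2, 0.9, -1.4]
grip_width: 0.0284
grip_force: 15.0
time: 7.12
position: [0.455, -0.2728, 0.1151]
tool_rot: [1.0, 0.0, 0.0, 0.0]
ft_force: [-1.3, 0.9, 5.4]
grip_width: 0.0284
grip_force: 15.0
```

```bash
python3 -m pendant '[{"jaw":1,"linear":[0,0,0],"twist":0},{"jaw":1,"linear":[0,0,0],"twist":0},{"jaw":1,"linear":[0,0,0],"twist":0},{"jaw":1,"linear":[0,0,0],"twist":0},{"jaw":1,"linear":[0,0,0],"twist":0},{"jaw":1,"linear":[0,0,-1],"twist":0},{"jaw":1,"linear":[0,0,-2],"twist":0},{"jaw":1,"linear":[0,0,-3],"twist":0},{"jaw":1,"linear":[0,0,-2.5],"twist":0},{"jaw":1,"linear":[0,0,0],"twist":0},{"jaw":1,"linear":[0.4,-1.5,0],"twist":0},{"jaw":1,"linear":[0.7,-2.5,0],"twist":0}]'
python3 -m pendant '[{"jaw":1,"linear":[0.9,-3.2,0],"twist":0},{"jaw":1,"linear":[0.9,-3.2,0],"twist":0},{"jaw":1,"linear":[0.9,-3.2,0],"twist":0},{"jaw":1,"linear":[0.9,-3.2,0],"twist":0},{"jaw":1,"linear":[0.9,-3.2,0],"twist":0},{"jaw":1,"linear":[0.9,-3.2,0],"twist":0},{"jaw":1,"linear":[0.9,-3.2,0],"twist":0},{"jaw":1,"linear":[0.9,-3.2,0],"twist":0},{"jaw":1,"linear":[0.9,-3.2,0],"twist":0},{"jaw":1,"linear":[0.9,-3.2,0],"twist":0},{"jaw":1,"linear":[0.9,-3.2,0],"twist":0},{"jaw":1,"linear":[0.9,-3.2,0],"twist":0}]'
python3 -m pendant '[{"jaw":1,"linear":[0.9,-3.2,0],"twist":0},{"jaw":1,"linear":[0.9,-3.2,0],"twist":0},{"jaw":1,"linear":[0.9,-3.2,0],"twist":0},{"jaw":1,"linear":[0.6,-2,0],"twist":0},{"jaw":1,"linear":[0.3,-1.1,0],"twist":0},{"jaw":1,"linear":[0,0,0],"twist":0},{"jaw":1,"linear":[0,0,0],"twist":0}]'
python3 - <<'E'
from h import *
print(robot.get_obs()['position'],robot.get_obs()['q'].round(2))
w=shot('wrist','w1'); s=shot('scene','s1'); P=pts(w);Q=pts(s)
print('beaker',zrep(P,(.56,.66,.22,.33),.076,.09),zrep(Q,(.56,.66,.22,.33),.03,.09))
print('flask',zrep(Q,(.40,.50,-.32,-.22),.12,.14), 'pan',zrep(Q,(.53,.67,-.15,-.0),.042,.048),zrep(P,(.53,.67,-.15,-.0),.042,.048))
E
```

```text
time: 8.12
position: [0.4663, -0.2346, 0.2001]
tool_rot: [1.0, -0.002, 0.001, 0.001]
ft_force: [0.5, 0.1, -1.0]
grip_width: 0.0862
grip_force: 0.0
time: 9.12
position: [0.5737, 0.153, 0.199]
tool_rot: [1.0, 0.0, -0.0, 0.0]
ft_force: [1.0, -0.2, 0.4]
grip_width: 0.087
grip_force: 0.0
time: 9.7
position: [0.6092, 0.2778, 0.1986]
tool_rot: [1.0, 0.0, -0.001, 0.001]
ft_force: [0.5, -0.4, -0.8]
grip_width: 0.0872
grip_force: 0.0
[0.60917978 0.27780028 0.19863801] [ 0.26  0.61  1.33 -0.    1.21  1.83]
beaker (np.int64(648), 0.0803, [array([609. , 277.1]), array([49. , 48.9]), np.float64(0.1)], [array([608.9, 276.9]), np.float64(24.9)]) (np.int64(760), 0.0615, [array([611.4, 277.6]), array([49.2, 52.8]), np.float64(23.4)], [array([609.7, 277.9]), np.float64(27.4)])
flask (np.int64(199), 0.1282, [array([ 455.8, -270.4]), array([30. , 28.3]), np.float64(23.5)], [array([ 455.1, -270.7]), np.float64(16.2)]) pan (np.int64(1625), 0.0454, [array([600.8, -76.1]), array([97.2, 97. ]), np.float64(14.0)], [array([600.6, -75.5]), np.float64(50.3)]) (np.int64(454), 0.0443, [array([592.7, -33.6]), array([54.5, 11.4]), np.float64(11.9)], [array([593.8, -38.7]), np.float64(27.2)])
```

View pics/s1.png

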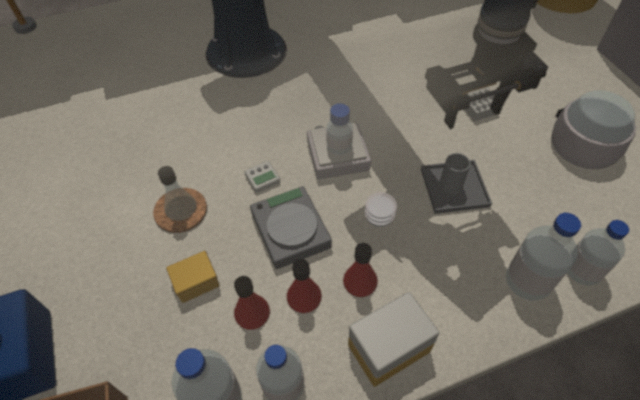

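The scene view shows the flask upright in the middle of the mat at (180,205). The gripper is over the tray, and the pan is free, centred at (0.600, -0.076). I grip the beaker now.

```bash
python3 -m pendant '[{"jaw":1,"linear":[0,0.05,1],"twist":0},{"jaw":1,"linear":[0,0,2],"twist":0},{"jaw":1,"linear":[0,0,2.2],"twist":0},{"jaw":1,"linear":[0,0,2.2],"twist":0},{"jaw":1,"linear":[0,0,2.2],"twist":0},{"jaw":1,"linear":[0,0,2],"twist":0},{"jaw":1,"linear":[0,0,1.5],"twist":0},{"jaw":1,"linear":[0,0,1],"twist":0},{"jaw":0,"linear":[0,0,0],"twist":0},{"jaw":0,"linear":[0,0,0],"twist":0},{"jaw":0,"linear":[0,0,0],"twist":0},{"jaw":0,"linear":[0,0,0],"twist":0}]' 15
python3 -m pendant '[{"jaw":0,"linear":[0,0,0],"twist":0},{"jaw":0,"linear":[0,0,0],"twist":0},{"jaw":0,"linear":[0,0,0],"twist":0},{"jaw":0,"linear":[0,0,0],"twist":0}]'
```

```text
time: 10.8
position: [0.6109, 0.2779, 0.0596]
tool_rot: [1.0, -0.0, 0.001, -0.0]
ft_force: [0.8, 0.0, -0.3]
grip_width: 0.0679
grip_force: 0.0
time: 11.13
position: [0.6103, 0.2779, 0.059]
tool_rot: [1.0, 0.0, 0.001, -0.0]
ft_force: [0.2, -0.1, 3.6]
grip_width: 0.0504
grip_force: 15.0
```

```bash
python3 -m pendant '[{"jaw":0,"linear":[0,0,-0.4],"twist":0},{"jaw":0,"linear":[0,0,-0.8],"twist":0},{"jaw":0,"linear":[0,0,-1.4],"twist":0},{"jaw":0,"linear":[0,0,-1.8],"twist":0},{"jaw":0,"linear":[0,0,-1.8],"twist":0},{"jaw":0,"linear":[0,0,-1.2],"twist":0},{"jaw":0,"linear":[0,0,-0.6],"twist":0},{"jaw":0,"linear":[0,0,0],"twist":0},{"jaw":0,"linear":[0,0.6,0],"twist":0},{"jaw":0,"linear":[0,1.3,0],"twist":0},{"jaw":0,"linear":[-0.1,2.3,0],"twist":0},{"jaw":0,"linear":[-0.1,2.6,0],"twist":0}]'
python3 -m pendant '[{"jaw":0,"linear":[-0.1,2.6,0],"twist":0},{"jaw":0,"linear":[-0.1,2.6,0],"twist":0},{"jaw":0,"linear":[-0.1,2.6,0],"twist":0},{"jaw":0,"linear":[-0.1,2.6,0],"twist":0},{"jaw":0,"linear":[-0.1,2.6,0],"twist":0},{"jaw":0,"linear":[-0.1,2.6,0],"twist":0},{"jaw":0,"linear":[-0.1,2.6,0],"twist":0},{"jaw":0,"linear":[-0.1,2.6,0],"twist":0},{"jaw":0,"linear":[0,2.6,0],"twist":0},{"jaw":0,"linear":[0,2.6,0],"twist":0},{"jaw":0,"linear":[0,1.7,0],"twist":0},{"jaw":0,"linear":[0,0.9,0],"twist":0}]'
python3 -m pendant '[{"jaw":0,"linear":[0,0,0],"twist":0},{"jaw":0,"linear":[0,0,0],"twist":0},{"jaw":0,"linear":[0,0,0],"twist":0}]'
```

```text
time: 12.13
position: [0.6067, 0.2089, 0.1367]
tool_rot: [1.0, 0.001, -0.001, 0.0]
ft_force: [0.4, -0.2, -0.4]
grip_width: 0.0502
grip_force: 15.0
time: 13.13
position: [0.5986, -0.0795, 0.137]
tool_rot: [1.0, -0.002, -0.001, 0.0]
ft_force: [0.1, 0.2, -1.3]
grip_width: 0.0505
grip_force: 15.0
time: 13.38
position: [0.5992, -0.0752, 0.1377]
tool_rot: [1.0, 0.0, -0.001, -0.0]
ft_force: [0.9, -1.1, -1.0]
grip_width: 0.0502
grip_force: 15.0
```

```bash
python3 -m pendant '[{"jaw":0,"linear":[0.15,0.05,0.5],"twist":0},{"jaw":0,"linear":[0,0,1],"twist":0},{"jaw":0,"linear":[0,0,1],"twist":0},{"jaw":0,"linear":[0,0,0.6],"twist":0},{"jaw":0,"linear":[0,0,0.4],"twist":0},{"jaw":0,"linear":[0,0,0.2],"twist":0},{"jaw":0,"linear":[0,0,0],"twist":0},{"jaw":0,"linear":[0,0,0],"twist":0}]'
python3 -m pendant '[{"jaw":0,"linear":[0,0,0.15],"twist":0},{"jaw":0,"linear":[0,0,0],"twist":0}]'
```

```text
time: 14.05
position: [0.6015, -0.0767, 0.1011]
tool_rot: [1.0, 0.0, 0.0, -0.0]
ft_force: [0.8, -0.2, 0.0]
grip_width: 0.0503
grip_force: 15.0
time: 14.22
position: [0.6016, -0.0768, 0.0999]
tool_rot: [1.0, -0.0, 0.0, 0.0]
ft_force: [-0.4, 0.1, -0.7]
grip_width: 0.0504
grip_force: 15.0
```

```bash
python3 -m pendant '[{"jaw":0,"linear":[0,0,0.1],"twist":0},{"jaw":0,"linear":[0,0,0],"twist":0}]'
python3 -m pendant '[{"jaw":0,"linear":[0,0,0.1],"twist":0},{"jaw":0,"linear":[0,0,0],"twist":0}]'
```

```text
time: 14.38
position: [0.6014, -0.0767, 0.0988]
tool_rot: [1.0, 0.0, 0.0, 0.0]
ft_force: [0.3, 0.4, -1.3]
grip_width: 0.0501
grip_force: 15.0
time: 14.55
position: [0.6016, -0.0768, 0.098]
tool_rot: [1.0, -0.0, 0.0, 0.0]
ft_force: [-0.2, -0.3, 0.5]
grip_width: 0.0503
grip_force: 15.0
```

```bash
python3 -m pendant '[{"jaw":0,"linear":[0,0,0.08],"twist":0},{"jaw":0,"linear":[0,0,0],"twist":0}]'
```

```text
time: 14.72
position: [0.6018, -0.0769, 0.0979]
tool_rot: [1.0, 0.0, 0.001, 0.0]
ft_force: [-1.4, 0.3, 5.2]
grip_width: 0.0499
grip_force: 15.0
```

```bash
python3 -m pendant '[{"jaw":1,"linear":[0,0,0],"twist":0},{"jaw":1,"linear":[0,0,0],"twist":0},{"jaw":1,"linear":[0,0,0],"twist":0},{"jaw":1,"linear":[0,0,0],"twist":0},{"jaw":1,"linear":[0,0,0],"twist":0},{"jaw":1,"linear":[0,0,-1],"twist":0},{"jaw":1,"linear":[0,0,-2.2],"twist":0},{"jaw":1,"linear":[0,0,-2.5],"twist":0},{"jaw":1,"linear":[0,0,-2.5],"twist":0},{"jaw":1,"linear":[0,0,-2],"twist":0},{"jaw":1,"linear":[0,0,0],"twist":0},{"jaw":1,"linear":[-1,-1.1,0],"twist":0}]'
python3 -m pendant '[{"jaw":1,"linear":[-2,-2.2,0],"twist":0},{"jaw":1,"linear":[-2.2,-2.3,0],"twist":0},{"jaw":1,"linear":[-2.2,-2.3,0],"twist":0},{"jaw":1,"linear":[-2.2,-2.3,0],"twist":0},{"jaw":1,"linear":[-2.2,-2.3,0],"twist":0},{"jaw":1,"linear":[-2.2,-2.3,0],"twist":0},{"jaw":1,"linear":[-1.2,-1.5,0],"twist":0},{"jaw":1,"linear":[0,0,0],"twist":0},{"jaw":1,"linear":[0,0,0],"twist":0}]'
python3 - <<'E'
from h import *
print(robot.get_obs()['position'],robot.get_obs()['q'].round(2))
w=shot('wrist','w2'); s=shot('scene','s2'); P=pts(w);Q=pts(s)
print('cap',zrep(P,(.40,.50,.04,.14),.145,.16))
print('beaker',zrep(Q,(.55,.65,-.13,-.02),.06,.13))
print('tray',zrep(Q,(.53,.70,.19,.37),.011,.02))
E
```

```text
time: 15.72
position: [0.5945, -0.0678, 0.2011]
tool_rot: [1.0, -0.001, 0.004, 0.001]
ft_force: [0.2, 0.5, -1.1]
grip_width: 0.0874
grip_force: 0.0
time: 16.47
position: [0.4488, 0.0868, 0.1989]
tool_rot: [1.0, 0.001, 0.0, 0.0]
ft_force: [-0.0, 0.6, -0.5]
grip_width: 0.0872
grip_force: 0.0
[0.4487904  0.08684949 0.19888351] [-0.05  0.33  1.86 -0.    0.95  1.51]
cap (np.int64(2628), 0.1505, [array([448.3,  84.7]), array([39.2, 39. ]), np.float64(67.8)], [array([448.2,  84.8]), np.float64(19.9)])
beaker (np.int64(947), 0.0972, [array([601.4, -76.7]), array([52. , 48.9]), np.float64(11.6)], [array([601.3, -76.6]), np.float64(26.7)])
tray (np.int64(498), 0.014, [array([617.4, 284.3]), array([122. , 124.9]), np.float64(76.1)], [array([616.4, 284.8]), np.float64(84.3)])
```

View pics/s2.png

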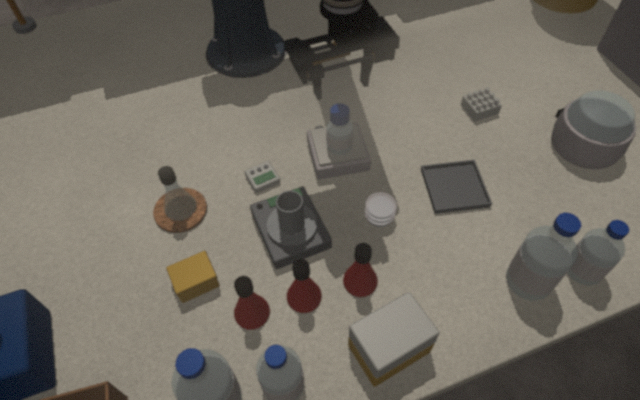

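The beaker stands at the pan centre (290,215) and the tray (455,187) is empty. The cap is at (0.448, 0.085), and I grip it now.

```bash
python3 -m pendant '[{"jaw":1,"linear":[0,0.2,1],"twist":0},{"jaw":1,"linear":[0,0,1.5],"twist":0},{"jaw":1,"linear":[0,0,1.5],"twist":0},{"jaw":1,"linear":[0,0,1.2],"twist":0},{"jaw":1,"linear":[0,0,1],"twist":0},{"jaw":0,"linear":[0,0,0],"twist":0},{"jaw":0,"linear":[0,0,0],"twist":0},{"jaw":0,"linear":[0,0,0],"twist":0},{"jaw":0,"linear":[0,0,0],"twist":0},{"jaw":0,"linear":[0,0,0],"twist":0},{"jaw":0,"linear":[0,0,0],"twist":0},{"jaw":0,"linear":[0,0,0],"twist":0}]' 20
python3 -m pendant '[{"jaw":0,"linear":[0,0,0],"twist":0},{"jaw":0,"linear":[0,0,0],"twist":0},{"jaw":0,"linear":[0,0,0],"twist":0}]'
```

```text
time: 17.57
position: [0.4496, 0.0843, 0.1373]
tool_rot: [1.0, 0.0, 0.0, 0.0]
ft_force: [0.5, -0.0, -0.3]
grip_width: 0.0481
grip_force: 0.0
time: 17.82
position: [0.4495, 0.0845, 0.1371]
tool_rot: [1.0, 0.0, 0.0, -0.0]
ft_force: [-0.5, 0.1, 2.5]
grip_width: 0.0392
grip_force: 20.0
```

```bash
python3 -m pendant '[{"jaw":0,"linear":[0,0,-0.4],"twist":0},{"jaw":0,"linear":[0,0,-0.8],"twist":0},{"jaw":0,"linear":[0,0,-1.2],"twist":0},{"jaw":0,"linear":[0,0,-1],"twist":0},{"jaw":0,"linear":[0,0,-0.6],"twist":0},{"jaw":0,"linear":[0,0,0],"twist":0},{"jaw":0,"linear":[0.5,-0.6,0],"twist":0},{"jaw":0,"linear":[1,-1.2,0],"twist":0},{"jaw":0,"linear":[1.5,-1.8,0],"twist":0},{"jaw":0,"linear":[1.7,-2,0],"twist":0},{"jaw":0,"linear":[1.7,-2,0],"twist":0},{"jaw":0,"linear":[1.7,-2,0],"twist":0}]'
python3 -m pendant '[{"jaw":0,"linear":[1.7,-2,0],"twist":0},{"jaw":0,"linear":[1.7,-2,0],"twist":0},{"jaw":0,"linear":[1.7,-2,0],"twist":0},{"jaw":0,"linear":[1.7,-2,0],"twist":0},{"jaw":0,"linear":[1.2,-1.4,0],"twist":0},{"jaw":0,"linear":[0.7,-0.8,0],"twist":0},{"jaw":0,"linear":[0,0,0],"twist":0},{"jaw":0,"linear":[0,0,0],"twist":0},{"jaw":0,"linear":[0,0,0],"twist":0}]'
```

```text
time: 18.82
position: [0.5306, 0.1817, 0.1759]
tool_rot: [1.0, -0.0, -0.001, 0.0]
ft_force: [0.5, 0.0, -2.5]
grip_width: 0.0392
grip_force: 20.0
time: 19.57
position: [0.616, 0.2818, 0.1757]
tool_rot: [1.0, 0.0, -0.001, 0.001]
ft_force: [-0.1, -0.8, -2.8]
grip_width: 0.0392
grip_force: 20.0
```

```bash
python3 -m pendant '[{"jaw":0,"linear":[0.15,-0.1,0.5],"twist":0},{"jaw":0,"linear":[0,0,1],"twist":0},{"jaw":0,"linear":[0,0,1.3],"twist":0},{"jaw":0,"linear":[0,0,1.3],"twist":0},{"jaw":0,"linear":[0,0,1.3],"twist":0},{"jaw":0,"linear":[0,0,1],"twist":0},{"jaw":0,"linear":[0,0,0.6],"twist":0},{"jaw":0,"linear":[0,0,0.3],"twist":0},{"jaw":0,"linear":[0,0,0],"twist":0},{"jaw":0,"linear":[0,0,0],"twist":0}]'
python3 -m pendant '[{"jaw":0,"linear":[0,0,0.15],"twist":0},{"jaw":0,"linear":[0,0,0],"twist":0}]'
```

```text
time: 20.4
position: [0.6191, 0.2834, 0.104]
tool_rot: [1.0, 0.0, 0.0, -0.0]
ft_force: [0.2, 0.3, -1.5]
grip_width: 0.0391
grip_force: 20.0
time: 20.57
position: [0.6193, 0.2835, 0.103]
tool_rot: [1.0, 0.0, 0.001, -0.0]
ft_force: [0.0, 0.4, -2.1]
grip_width: 0.0396
grip_force: 20.0
```

```bash
python3 -m pendant '[{"jaw":0,"linear":[-0.15,0,0.2],"twist":0},{"jaw":0,"linear":[0,0,0.15],"twist":0},{"jaw":0,"linear":[0,0,0],"twist":0}]'
python3 -m pendant '[{"jaw":0,"linear":[0,0,0.1],"twist":0},{"jaw":0,"linear":[0,0,0],"twist":0}]'
```

```text
time: 20.82
position: [0.6169, 0.2833, 0.0987]
tool_rot: [1.0, 0.0, -0.0, 0.0]
ft_force: [0.8, 0.3, -2.5]
grip_width: 0.0394
grip_force: 20.0
time: 20.98
position: [0.6175, 0.2834, 0.0982]
tool_rot: [1.0, 0.0, 0.0, -0.0]
ft_force: [0.2, -0.1, -0.7]
grip_width: 0.0389
grip_force: 20.0
```

```bash
python3 -m pendant '[{"jaw":0,"linear":[0,0,0.07],"twist":0},{"jaw":0,"linear":[0,0,0],"twist":0}]'
```

```text
time: 21.15
position: [0.6178, 0.2835, 0.0982]
tool_rot: [1.0, 0.0, 0.001, -0.0]
ft_force: [-1.6, -0.3, 4.1]
grip_width: 0.0391
grip_force: 20.0
```

```bash
python3 -m pendant '[{"jaw":1,"linear":[0,0,0],"twist":0},{"jaw":1,"linear":[0,0,0],"twist":0},{"jaw":1,"linear":[0,0,0],"twist":0},{"jaw":1,"linear":[0,0,0],"twist":0},{"jaw":1,"linear":[0,0,0],"twist":0},{"jaw":1,"linear":[0,0,-1],"twist":0},{"jaw":1,"linear":[0,0,-2.2],"twist":0},{"jaw":1,"linear":[0,0,-2.5],"twist":0},{"jaw":1,"linear":[0,0,-2.5],"twist":0},{"jaw":1,"linear":[0,0,0],"twist":0},{"jaw":1,"linear":[-0.5,1.6,0],"twist":0},{"jaw":1,"linear":[-0.8,2.6,0],"twist":0}]'
python3 -m pendant '[{"jaw":1,"linear":[-0.9,3.2,0],"twist":0},{"jaw":1,"linear":[-0.9,3.2,0],"twist":0},{"jaw":1,"linear":[-0.9,3.2,0],"twist":0},{"jaw":1,"linear":[-0.9,3.2,0],"twist":0},{"jaw":1,"linear":[-0.9,3.2,0],"twist":0},{"jaw":1,"linear":[-0.9,3.2,0],"twist":0},{"jaw":1,"linear":[-0.9,3.2,0],"twist":0},{"jaw":1,"linear":[-0.9,3.2,0],"twist":0},{"jaw":1,"linear":[-0.9,3.2,0],"twist":0},{"jaw":1,"linear":[-0.9,3.2,0],"twist":0},{"jaw":1,"linear":[-0.9,3.2,0],"twist":0},{"jaw":1,"linear":[-0.9,3.2,0],"twist":0}]'
python3 -m pendant '[{"jaw":1,"linear":[-0.9,3.2,0],"twist":0},{"jaw":1,"linear":[-0.9,3.2,0],"twist":0},{"jaw":1,"linear":[-0.9,3.2,0],"twist":0},{"jaw":1,"linear":[-0.6,2.1,0],"twist":0},{"jaw":1,"linear":[-0.3,1.2,0],"twist":0},{"jaw":1,"linear":[0,0,0],"twist":0},{"jaw":1,"linear":[0,0,0],"twist":0}]'
python3 - <<'E'
from h import *
print(robot.get_obs()['position'],robot.get_obs()['q'].round(2))
w=shot('wrist','w3'); s=shot('scene','s3'); t=shot('top','t3'); P=pts(w);Q=pts(s);R=pts(t)
print('stopper',zrep(P,(.40,.50,-.33,-.22),.12,.14))
for X in (Q,R):
    print('bottle',zrep(X,(.56,.66,.23,.34),.105,.125)); print('plate',zrep(X,(.36,.53,0,.17),.0435,.05))
E
```

```text
time: 22.15
position: [0.6052, 0.2431, 0.1802]
tool_rot: [1.0, 0.002, 0.002, -0.001]
ft_force: [-0.0, -0.8, 0.2]
grip_width: 0.0867
grip_force: 0.0
time: 23.15
position: [0.4957, -0.1442, 0.1794]
tool_rot: [1.0, 0.0, 0.0, 0.0]
ft_force: [0.5, -0.2, -0.2]
grip_width: 0.0872
grip_force: 0.0
time: 23.73
position: [0.4602, -0.2713, 0.1791]
tool_rot: [1.0, -0.001, -0.0, -0.0]
ft_force: [-0.8, 0.1, -0.6]
grip_width: 0.0871
grip_force: 0.0
[ 0.46021833 -0.27130581  0.17911497] [-0.74  0.46  1.7   0.    0.99  0.83]
stopper (np.int64(1469), 0.1275, [array([ 453.9, -272.3]), array([29.6, 28.8]), np.float64(0.1)], [array([ 453.9, -272.5]), np.float64(15.1)])
bottle (np.int64(281), 0.1122, [array([618.2, 284.2]), array([38.6, 39.3]), np.float64(41.7)], [array([618. , 284.7]), np.float64(20.6)])
plate (np.int64(1528), 0.0457, [array([440.7,  87.1]), array([104. , 106.9]), np.float64(80.4)], [array([441.1,  86.7]), np.float64(71.7)])
bottle (np.int64(206), 0.1124, [array([616.5, 283.7]), array([38.3, 37.9]), np.float64(63.8)], [array([615.6, 284.4]), np.float64(20.3)])
plate (np.int64(1392), 0.0458, [array([439. ,  85.9]), array([105.3, 103.4]), np.float64(80.6)], [array([439. ,  87.3]), np.float64(71.1)])
```

View pics/t3.png

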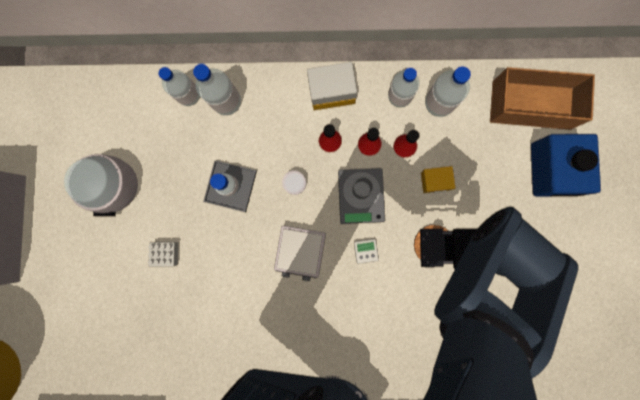

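The top view shows the bottle centred in the tray, the beaker on the pan, and the stirrer plate empty at (300,250), centre (0.440, 0.0865). I grip the flask again.

```bash
python3 -m pendant '[{"jaw":1,"linear":[-0.6,0.1,0.5],"twist":0},{"jaw":1,"linear":[0,0,1.5],"twist":0},{"jaw":1,"linear":[0,0,1.5],"twist":0},{"jaw":1,"linear":[0,0,1.5],"twist":0},{"jaw":1,"linear":[0,0,1.3],"twist":0},{"jaw":0,"linear":[0,0,0],"twist":0},{"jaw":0,"linear":[0,0,0],"twist":0},{"jaw":0,"linear":[0,0,0],"twist":0},{"jaw":0,"linear":[0,0,0],"twist":0},{"jaw":0,"linear":[0,0,0],"twist":0},{"jaw":0,"linear":[0,0,0],"twist":0},{"jaw":0,"linear":[0,0,0],"twist":0}]' 15
python3 -m pendant '[{"jaw":0,"linear":[0,0,0],"twist":0},{"jaw":0,"linear":[0,0,0],"twist":0},{"jaw":0,"linear":[0,0,0],"twist":0},{"jaw":0,"linear":[0,0,0],"twist":0},{"jaw":0,"linear":[0,0,0],"twist":0}]'
```

```text
time: 24.88
position: [0.4546, -0.2729, 0.1167]
tool_rot: [1.0, 0.0, 0.0, 0.0]
ft_force: [-0.8, 0.7, 0.2]
grip_width: 0.0483
grip_force: 0.0
time: 25.3
position: [0.4544, -0.2726, 0.1162]
tool_rot: [1.0, -0.0, -0.0, -0.0]
ft_force: [0.5, 0.3, 1.2]
grip_width: 0.0285
grip_force: 15.0
```

```bash
python3 -m pendant '[{"jaw":0,"linear":[0,0,-0.5],"twist":0},{"jaw":0,"linear":[0,0,-1],"twist":0},{"jaw":0,"linear":[0,0,-1.5],"twist":0},{"jaw":0,"linear":[0,0,-1.8],"twist":0},{"jaw":0,"linear":[0,0,-1.4],"twist":0},{"jaw":0,"linear":[0,0,-0.8],"twist":0},{"jaw":0,"linear":[0,0,0],"twist":0},{"jaw":0,"linear":[0,-0.7,0],"twist":0},{"jaw":0,"linear":[0,-1.5,0],"twist":0},{"jaw":0,"linear":[-0.1,-2.4,0],"twist":0},{"jaw":0,"linear":[-0.1,-2.6,0],"twist":0},{"jaw":0,"linear":[-0.1,-2.6,0],"twist":0}]'
python3 -m pendant '[{"jaw":0,"linear":[-0.1,-2.6,0],"twist":0},{"jaw":0,"linear":[-0.1,-2.6,0],"twist":0},{"jaw":0,"linear":[-0.1,-2.6,0],"twist":0},{"jaw":0,"linear":[-0.1,-2.6,0],"twist":0},{"jaw":0,"linear":[-0.1,-2.6,0],"twist":0},{"jaw":0,"linear":[-0.1,-2.6,0],"twist":0},{"jaw":0,"linear":[-0.1,-2.6,0],"twist":0},{"jaw":0,"linear":[-0.1,-2.6,0],"twist":0},{"jaw":0,"linear":[-0.1,-2.4,0],"twist":0},{"jaw":0,"linear":[-0.1,-1.6,0],"twist":0},{"jaw":0,"linear":[-0.1,-1,0],"twist":0},{"jaw":0,"linear":[0,-0.4,0],"twist":0}]'
python3 -m pendant '[{"jaw":0,"linear":[0,0,0],"twist":0},{"jaw":0,"linear":[0,0,0],"twist":0},{"jaw":0,"linear":[0,0,0],"twist":0}]'
```

```text
time: 26.3
position: [0.4498, -0.1719, 0.1849]
tool_rot: [1.0, -0.0, -0.002, -0.001]
ft_force: [-0.2, -0.6, -1.1]
grip_width: 0.0279
grip_force: 15.0
time: 27.3
position: [0.4383, 0.0893, 0.1854]
tool_rot: [1.0, 0.001, -0.002, -0.0]
ft_force: [-0.1, -0.8, -2.3]
grip_width: 0.0279
grip_force: 15.0
time: 27.55
position: [0.4404, 0.0866, 0.186]
tool_rot: [1.0, -0.0, -0.0, 0.0]
ft_force: [0.2, 0.2, -1.7]
grip_width: 0.0282
grip_force: 15.0
```

Right over the plate centre, so I lower it.

```bash
python3 -m pendant '[{"jaw":0,"linear":[0,0,0.5],"twist":0},{"jaw":0,"linear":[0,0,0.9],"twist":0},{"jaw":0,"linear":[0,0,0.8],"twist":0},{"jaw":0,"linear":[0,0,0.5],"twist":0},{"jaw":0,"linear":[0,0,0.3],"twist":0},{"jaw":0,"linear":[0,0,0.15],"twist":0},{"jaw":0,"linear":[0,0,0],"twist":0},{"jaw":0,"linear":[0,0,0],"twist":0}]'
python3 -m pendant '[{"jaw":0,"linear":[0,0,0.15],"twist":0},{"jaw":0,"linear":[0,0,0],"twist":0}]'
python3 -m pendant '[{"jaw":0,"linear":[0,0,0.08],"twist":0},{"jaw":0,"linear":[0,0,0],"twist":0}]'
```

```text
time: 28.22
position: [0.4405, 0.0873, 0.1547]
tool_rot: [1.0, 0.0, 0.0, 0.0]
ft_force: [-0.9, -0.3, -1.1]
grip_width: 0.0281
grip_force: 15.0
time: 28.38
position: [0.4405, 0.0873, 0.1532]
tool_rot: [1.0, 0.0, 0.0, -0.0]
ft_force: [-0.3, 0.4, -1.9]
grip_width: 0.0282
grip_force: 15.0
time: 28.55
position: [0.4404, 0.0873, 0.1524]
tool_rot: [1.0, 0.0, 0.0, 0.0]
ft_force: [-0.4, -0.5, -2.0]
grip_width: 0.0282
grip_force: 15.0
```

```bash
python3 -m pendant '[{"jaw":0,"linear":[0,0,0.1],"twist":0},{"jaw":0,"linear":[0,0,0],"twist":0}]'
python3 -m pendant '[{"jaw":0,"linear":[0,0,0.08],"twist":0},{"jaw":0,"linear":[0,0,0],"twist":0}]'
```

```text
time: 28.72
position: [0.4403, 0.0873, 0.1513]
tool_rot: [1.0, 0.0, -0.0, -0.0]
ft_force: [-0.7, -0.0, -1.9]
grip_width: 0.0281
grip_force: 15.0
time: 28.88
position: [0.4405, 0.0875, 0.1511]
tool_rot: [1.0, -0.0, 0.0, -0.0]
ft_force: [-1.2, 0.8, 4.3]
grip_width: 0.028
grip_force: 15.0
```

Contact. I release and retreat straight up, then check.

```bash
python3 -m pendant '[{"jaw":1,"linear":[0,0,0],"twist":0},{"jaw":1,"linear":[0,0,0],"twist":0},{"jaw":1,"linear":[0,0,0],"twist":0},{"jaw":1,"linear":[0,0,0],"twist":0},{"jaw":1,"linear":[0,0,0],"twist":0},{"jaw":1,"linear":[0,0,-1],"twist":0},{"jaw":1,"linear":[0,0,-2.2],"twist":0},{"jaw":1,"linear":[0,0,-2.5],"twist":0},{"jaw":1,"linear":[0,0,-2],"twist":0},{"jaw":1,"linear":[0,0,0],"twist":0},{"jaw":1,"linear":[0,0,0],"twist":0}]'
python3 - <<'E'
from h import *
s=shot('scene','s4'); Q=pts(s)
print('stopper',zrep(Q,(.39,.49,.04,.13),.155,.17)); print('bottle',zrep(Q,(.56,.66,.23,.34),.105,.125)); print('beaker',zrep(Q,(.55,.65,-.13,-.02),.06,.13))
E
```

```text
time: 29.8
position: [0.441, 0.0873, 0.2283]
tool_rot: [1.0, 0.0, 0.001, 0.0]
ft_force: [-0.0, -0.1, -0.8]
grip_width: 0.0856
grip_force: 0.0
stopper (np.int64(164), 0.1627, [array([440.7,  89.4]), array([30.3, 30.7]), np.float64(17.0)], [array([441. ,  89.2]), np.float64(17.1)])
bottle (np.int64(285), 0.1121, [array([617.4, 284.4]), array([38.8, 39. ]), np.float64(27.8)], [array([618.3, 284.7]), np.float64(20.8)])
beaker (np.int64(942), 0.0969, [array([601.9, -76. ]), array([50.3, 49.5]), np.float64(9.1)], [array([601.2, -76.6]), np.float64(26.2)])
```

View pics/s4.png

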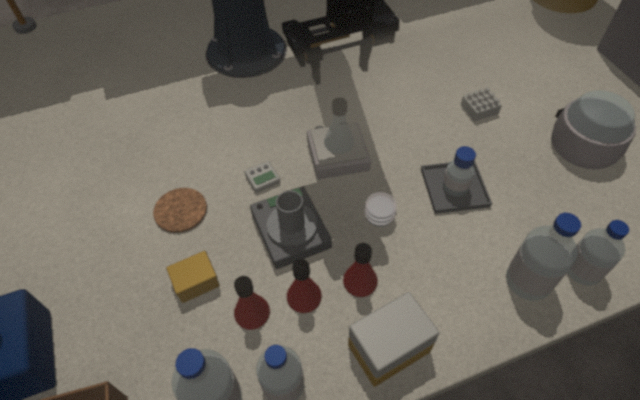

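All three stand upright and centred: flask at (340,135), beaker at (290,215), bottle at (460,180). The bystanders have not moved and the gripper is clear.

```bash
python3 -c "from rig import robot; print(robot.hand_in())"
```

```text
the job is handed in; nothing more can be done
None
```

The job is handed in at about 30 s of robot time: by the last camera check, the bottle is in the tray, the flask on the stirrer plate and the beaker on the balance pan, all upright, let go and within a few mm of centre; the hand-in returned no verdict.

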